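# Open the drinks tank whose cap thread is unmarked

## Robot

A 6-joint arm with a two-finger parallel gripper is mounted at the origin on the work surface. World frame = base frame: x ahead of the robot, y to its left, z up, the work surface at z = 0. Lengths are in m, angles in rad, forces in N, time in s.
With the tool pointing down it reaches from about 0.25 to 0.8 m from the base axis. Payload 8.5 kg.
Tool frame: the origin (TCP) lies on the centre line of the jaws, within the pads' length; the fingertips stand 11 mm ahead of it and the grasp point (between the pads) lies 8 mm behind it; x points along the fingers, y is the direction in which the jaws open and shut, and the axes are right-handed (so a half turn about x gives the same grasp; the last joint's range is limited). The gripper opens to 85 mm and grips with 20 to 120 N. Pads are 22 mm wide; open, the fingers measure 114 mm over their backs; the gripper's body (76 mm by 85 mm) begins 54 mm behind the grasp point. The pads swing forward as they close: fully open they stand 13 mm farther back than shut.
Start: joints at [1.246, 0.238, -0.013, 1.319, 0, 1.571], TCP at [0.168, 0.498, 0.242] pointing down, gripper open.
Joint ranges: [-2.66, 2.66], [-1.03, 1.9], [-1.14, 1.46], [-1.82, 2.27], [-1.45, 1.34], [-3.14, 3.14]. Speed limits (rad/s): [2.22, 2.22, 2.79, 3.14, 3.14, 3.14].

## Interface

Orientations are given as a unit quaternion [w, x, y, z].
In Python, from workcell import robot gives the robot as it stands.
- The arm moves only by the tool step_arm, never from a script. Its argument "steps" is a list of rows, each an object with "dp": the shift along the world's x, y, z in cm, a list of three; "angular": the turn, a rotation vector about the world's x, y, z in rad, a list of three. A call has exactly 10 rows; each row shifts and turns the commanded pose from where the row before left it; what a row does not reach is not made up. A row lasts 1/10 s, in which the tool goes at most 50 mm and 8.59 degrees, less where a joint would pass 70% of its speed; a pose out of reach is approached as far as the arm can. A call is refused whole if a number of a shift passes 5 or a number of a turn 0.15, either way. A call with a gripper value outside its range is refused whole. "jaw" is the gripper's target within -1 to 1 (shut at 1, half-way at 0, fully open at -1), set as the call begins (left out, the last holds). The fingers move at their own pace and stop on an object; "force" is the grip in N (left out, the last holds). Time passes only in rows, so rows that do not move let the fingers close, or fill a call up. It gives the time, the measured TCP pose, the force and the opening at its end, in the units of the state.
- robot.get_state(): the state, without advancing time (a new reading comes with each control period).
- robot.get_image(name): name is "scene" or "side" or "wrist"; returns a dict with "img" (420x560x3 uint8, blue, green, red), "depth" (420x560 float32, m along the optical axis (not along the pixel's ray), 0 where there is no reading), "fx", "fy", "cx", "cy" (pixels), "world_from_camera" (4x4, takes a point from camera to world coordinates). Camera axes: x right, y up, looking along -z (the intrinsics and any distortion apply to the point x, -y, -z); pixel columns grow to the right and rows downward; lengths in m; the calibration is good to about 2 mm. The wrist camera is an equidistant fisheye: a pixel r from the principal point sees the ray r / f radians off the axis. A picture is of the moment at which its call begins.
- robot.job_done(): hands the job in, once; it reports no verdict.
The state is a dict: "time_s": time; "joint_positions": joint angles; "joint_vel": joint speeds; "effort": joint torques, N m; "ee_pos": TCP position; "eef_rot": TCP orientation; "contact_force": force on the tool from outside, world axes, zero at the start; "wrist_torque": the same for the moment, N m; "gripper_width": opening from 0.0 (shut) to 1.0 (fully open).
Only numpy, scipy, OpenCV 4.12 (cv2) and the standard library are available. Lean on these libraries where they do the work, as an engineer would, in place of code of your own. Each camera call takes 0.05 s, during which the arm holds its last target.

## Task

Open the drinks tank on the cabinet for refilling. First unscrew the small captive vent cap by about a quarter turn, counter-clockwise as usual. Then take off the large filler cap: nobody knows whether its thread is right- or left-handed, so try it both ways, turn it about a quarter turn whichever way it gives, lift it up until its whole dip rod is well clear of the opening, and finish while still holding it there, upright and steady above the opening, with the vent left open and the other things on the cabinet undisturbed.

Things in the scene. Friction and masses are not known exactly. Their poses are not given: they have to be found in the camera images.
- tank: Flat aluminium tank, 160 (own x) x 300 (own y) x 110 mm high, fixed to the cabinet top; origin at the centre of its underside, z up. A small tap points along its own +x. On its flat top (110 mm up) are two black caps: the vent cap at own y +70 mm and the filler cap at own y -70 mm.
- filler_mouth (a point): Centre of the round filler opening (66 mm wide) in the tank's top face, 110 mm above the cabinet top; turns with the tank.
- filler_cap: Large loose black cap, 0.18 kg: flange 80 mm across, 6 mm thick, with an upright grip bar on it; below hangs a thin steel dip rod with cross lugs, reaching 73 mm under the flange. Origin on the axis at the flange's underside (seated: at the filler mouth), z up, x along the bar. Closed, the bar lies within 4 degrees of the tank's own x. Locked against lifting until turned.
- vent (a joint): Turn of the small captive vent cap: rad, 0 = closed, grows as it is unscrewed counter-clockwise seen from above, end stop at 1.75; starts between 0 and 0.25; friction about 0.06 Nm; it stays where it is left, neither rises nor comes off. A quarter turn is 1.57; it counts as open beyond 1.0.
- vent_wing (a point): Centre of the top edge of the vent cap's wing, 37 mm above the tank's top; it turns with the cap. The wing is an upright black bar 40 mm long (own x), 12 mm thick (own y), reaching from 8 to 37 mm above the tank's top, on a round foot 32 mm across.
- bottle: Green glass bottle with a cork, 68 mm wide, 223 mm high; origin at the centre of its underside. Bystander.
- grinder: Wooden pepper grinder, 58 mm wide, 165 mm high; origin at the centre of its underside. Bystander.
- jug: White ceramic jug, 100 mm wide, 140 mm high, handle along own +y; origin at the centre of its underside. Bystander.
- mug: Blue plastic mug, 82 mm wide, 90 mm high, handle along own +y; origin at the centre of its underside. Bystander.
- filler_bar (a point): Centre of the top of the filler cap's grip bar (56 mm long in own x, 14 mm thick in own y, from 6 to 42 mm above the flange's underside). One way the cap stops hard within about 11 degrees, the other way it turns easily (under 0.3 Nm); which way is hidden and varies. Turned 60 to 110 degrees the free way from closed, it pulls straight up with little more than its weight.
There are look-alikes about, which are no part of the job. Of the things that look like the filler_cap, the largest one is meant.

How it is judged:
On the way, in this order (a step that is already met when the one before it is completed fails the run):
1. the vent cap is unscrewed to beyond 1.0 rad (value of joint vent above 1 rad), for 0.2 s.
2. the filler cap has come free and is more than 20 mm above its seat (z of filler_cap in the frame of filler_mouth above 0.02 m), for 0.1 s.
At the end, for the whole second after the job is handed in: The filler cap is held in the fingers (over 2 N), still (under 30 mm/s), upright within 0.25 rad, its flange more than 80 mm above the tank's top so that the dip rod is clear, within 50 mm sideways of the opening's axis and not touching the tank; the vent is open beyond 1.0 rad (z of filler_cap in the frame of filler_mouth above 0.08 m and horizontal distance between filler_cap and filler_mouth below 0.05 m and angle between filler_cap's own z axis and vertical below 0.25 rad and contact force between the fingers and filler_cap above 2 N and contact force between tank and filler_cap below 0.1 N and linear speed of filler_cap below 0.03 m/s and value of joint vent above 1 rad); the arm keeps its last pose, push and grip.
It fails at once if the bottle is moved more than 30 mm (distance of bottle from where it was at the start of the episode above 0.03 m).
It fails at once if the grinder is moved more than 30 mm (distance of grinder from where it was at the start of the episode above 0.03 m).
It fails at once if the jug is moved more than 30 mm (distance of jug from where it was at the start of the episode above 0.03 m).
It fails at once if the mug is moved more than 30 mm (distance of mug from where it was at the start of the episode above 0.03 m).
It also fails if it takes over 51 s, if anything falls off the work surface, if the arm or the gripper's body presses on something with over 40 N, if the wrist force passes 120 N, or if a joint passes its speed limit or range.

## Working session

There is one attempt and no reset: what is moved stays moved. The work goes in short steps, Python scripts to look and compute and a tool call to move; the robot and the scene stay as the last step left them, time stands still between calls to the robot, and variables do not carry over. Pictures are saved under pics/ and viewed, and the job is handed in when it is done.

Besides the shell and the picture viewer there is one more tool, called after ">>>" as name([rows], argument=value, ...), one row to a line, values as JSON. step_arm: Moves the arm, as the interface text tells. Its arguments: {"type":"object","properties":{"steps":{"type":"array"},"jaw":{"type":"number"},"force":{"type":"number"}},"required":["steps"]}

```bash
mkdir -p pics; ls; cat > h.py <<'E'
import numpy as np,cv2
from workcell import robot
def grab(n,tag):
    d=robot.get_image(n); cv2.imwrite(f'pics/{tag}.png',d['img']); np.savez(f'pics/{tag}.npz',**{k:np.asarray(v) for k,v in d.items()}); return d
def load(tag): return np.load(f'pics/{tag}.npz')
def cloud(d):
    z=d['depth'];h,w=z.shape;u,v=np.meshgrid(np.arange(w),np.arange(h))
    p=np.stack([(u-d['cx'])/d['fx']*z,-(v-d['cy'])/d['fy']*z,-z],-1)
    T=d['world_from_camera'];return p@T[:3,:3].T+T[:3,3]
E
python3 - <<'E'
from h import *
for n in('scene','side','wrist'):
    d=grab(n,n+'0'); print(n,d['fx'],d['world_from_camera'].round(3).tolist())
s=robot.get_state();print(s)
E
```

```text
pics
scene 400.14750040788 [[0.128, -0.708, 0.694, 1.315], [0.992, 0.1, -0.08, -0.059], [-0.013, 0.699, 0.715, 0.828], [0.0, 0.0, 0.0, 1.0]]
side 402.69643322772146 [[0.678, 0.546, -0.491, 0.096], [-0.735, 0.492, -0.467, -0.514], [-0.013, 0.677, 0.735, 0.905], [0.0, 0.0, 0.0, 1.0]]
wrist 325.19226210127806 [[0.319, -0.907, -0.275, 0.097], [0.948, 0.305, 0.095, 0.522], [-0.002, -0.291, 0.957, 0.374], [0.0, 0.0, 0.0, 1.0]]
{'time_s': 0.15, 'joint_positions': array([ 1.24601243e+00,  2.38666506e-01, -1.40171816e-02,  1.31920972e+00,
       -3.96872592e-08,  1.57078899e+00]), 'joint_vel': array([-0.00050576, -0.00235935,  0.00323919, -0.00079297, -0.0009471 ,
        0.00092093]), 'effort': array([ 1.14217324e-03, -5.39078021e+01,  3.46599662e+01,  1.44575842e-02,
        6.90171282e-05, -4.40016834e-05]), 'ee_pos': array([0.16743744, 0.49727912, 0.24182987]), 'eef_rot': array([ 0.69774126,  0.11393907,  0.69786666, -0.11470462]), 'contact_force': array([ 0.39199968, -0.75237696, -0.066672  ]), 'wrist_torque': array([ 0.03095744, -0.02896829,  0.01379731]), 'gripper_width': 0.9975696017240282}
```

View pics/scene0.png

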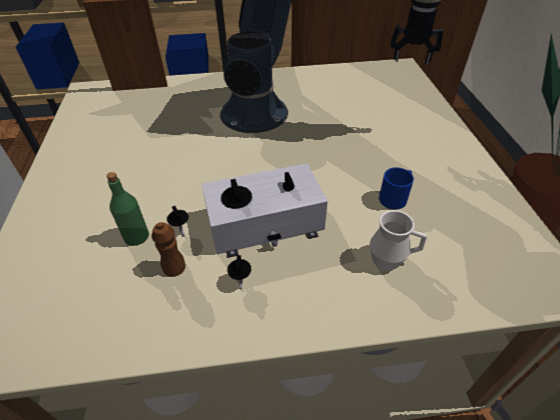

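View pics/side0.png

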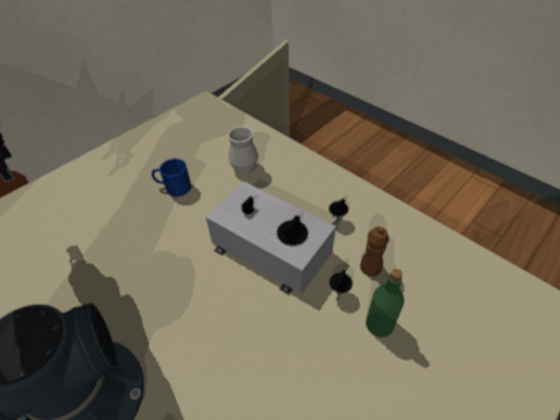

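The scene view shows the tank with the filler cap at about (236,195) and the vent at (288,182). The tap faces the camera, roughly world +x. Two smaller look-alike caps stand on the cabinet at (178,216) and (239,269). Next I measure.

```bash
cat > m.py <<'E'
from h import *
import sys
A=[]
for t in sys.argv[1:]:
    d=load(t);P=cloud(d);ok=d['depth']>0
    g=d['img'].astype(int); A.append((P[ok],g[ok]))
P=np.concatenate([a[0] for a in A]);g=np.concatenate([a[1] for a in A])
near=(abs(P[:,0]-.5)<.3)&(abs(P[:,1])<.35)
print('table z',[np.median(a[0][(abs(a[0][:,2])<.015)&(a[0][:,0]>.3)&(a[0][:,0]<.8),2]) for a in A])
top=(abs(P[:,2]-.11)<.006)&(g.mean(1)>90)&near
Q=P[top][:,:2].astype(np.float32)
# largest cluster
im=np.zeros((400,400),np.uint8)
ij=((Q-[.2,-.4])/.002).astype(int); k=(ij>=0).all(1)&(ij<400).all(1);Q=Q[k];ij=ij[k]
im[ij[:,0],ij[:,1]]=255; im=cv2.morphologyEx(im,cv2.MORPH_CLOSE,np.ones((5,5)))
n,l,s,c=cv2.connectedComponentsWithStats(im);b=1+np.argmax(s[1:,4]);Q=Q[l[ij[:,0],ij[:,1]]==b]
r=cv2.minAreaRect(Q);print('tank rect',r)
dark=(g.max(1)<60)&(P[:,2]>.122)&(P[:,2]<.165)
c0=np.array(r[0])
for t,(p,gg) in zip(sys.argv[1:],A):
  for zl,zh in((.117,.125),(.126,.14),(.14,.148),(.148,.158)):
    m=(gg.max(1)<70)&(p[:,2]>zl)&(p[:,2]<zh)&(np.hypot(*(p[:,:2]-c0).T)<.14)
    q=p[m]
    if len(q)<3: continue
    for nm,mm in(('lowy',q[:,1]<c0[1]),('highy',q[:,1]>=c0[1])):
        w=q[mm]
        if len(w)>3:
            rr=cv2.minAreaRect(w[:,:2].astype(np.float32));print(t,zl,nm,len(w),w.mean(0).round(4),'rect',np.round(rr[0],4),np.round(rr[1],4),round(rr[2],1))
E
python3 m.py scene0 side0
```

```text
table z [np.float64(-0.0014768267791342993), np.float64(-0.0005444400349320366)]
tank rect ((0.5544893741607666, -0.018088102340698242), (0.1658347249031067, 0.30295807123184204), 8.839482307434082)
scene0 0.117 lowy 28 [ 0.5803 -0.0863  0.1202] rect [ 0.5667 -0.0864] [0.0616 0.0444] 1.1
scene0 0.117 highy 23 [0.5533 0.0499 0.1207] rect [0.551  0.0501] [0.0258 0.0219] 71.2
scene0 0.126 lowy 34 [ 0.5853 -0.0844  0.1324] rect [ 0.5713 -0.0856] [0.0466 0.0139] 12.7
scene0 0.126 highy 30 [0.5573 0.052  0.133 ] rect [0.5536 0.0493] [0.0268 0.0105] 37.3
scene0 0.14 lowy 22 [ 0.5788 -0.0849  0.1445] rect [ 0.5656 -0.087 ] [0.0552 0.0123] 10.6
scene0 0.14 highy 52 [0.5474 0.0517 0.1447] rect [0.5456 0.052 ] [0.039  0.0122] 11.1
scene0 0.148 lowy 76 [ 0.5681 -0.0859  0.1501] rect [ 0.5653 -0.0862] [0.0525 0.0132] 9.6
side0 0.117 lowy 78 [ 0.5584 -0.0967  0.1189] rect [ 0.5635 -0.0922] [0.0728 0.0664] 39.4
side0 0.117 highy 30 [0.5421 0.0423 0.1196] rect [0.5421 0.0398] [0.0318 0.0136] 4.4
side0 0.126 lowy 58 [ 0.5557 -0.0942  0.1331] rect [ 0.5629 -0.0944] [0.0124 0.054 ] 87.5
side0 0.126 highy 45 [0.5391 0.045  0.1322] rect [0.5413 0.0449] [0.0372 0.0071] 0.4
side0 0.14 lowy 37 [ 0.5573 -0.0941  0.1444] rect [ 0.5621 -0.0947] [0.0127 0.0535] 86.4
side0 0.14 highy 59 [0.5419 0.0478 0.1452] rect [0.5419 0.0482] [0.0373 0.0123] 13.0
side0 0.148 lowy 97 [ 0.5628 -0.0891  0.1511] rect [ 0.5646 -0.0885] [0.0562 0.014 ] 11.4
```

View pics/wrist0.png

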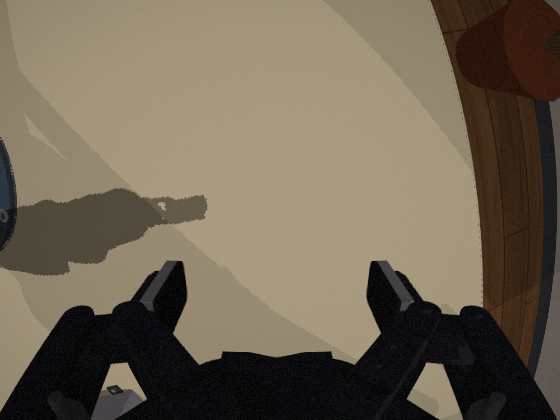

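```bash
python3 - <<'E'
from h import *
from scipy.spatial.transform import Rotation as R
s=robot.get_state();q=s['eef_rot'];M=R.from_quat(np.r_[q[1:],q[0]]).as_matrix();print(M.round(3))
for t,pts in(('scene0',[(125,215),(172,265),(112,178),(160,230),(178,216),(239,269),(393,250),(397,185)]),('side0',[(382,315),(375,250),(396,275),(340,280),(338,207),(242,150),(175,178)])):
    P=cloud(load(t))
    for u,v in pts: print(t,u,v,P[v,u].round(3))
E
```

```text
[[-0.     0.319  0.948]
 [-0.001  0.948 -0.319]
 [-1.    -0.001  0.   ]]
scene0 125 215 [ 0.598 -0.359  0.118]
scene0 172 265 [ 0.708 -0.254  0.041]
scene0 112 178 [ 0.573 -0.364  0.218]
scene0 160 230 [ 0.693 -0.259  0.154]
scene0 178 216 [ 0.579 -0.239  0.076]
scene0 239 269 [ 0.77  -0.092  0.079]
scene0 393 250 [0.769 0.269 0.086]
scene0 397 185 [0.49  0.386 0.024]
side0 382 315 [ 0.533 -0.379  0.102]
side0 375 250 [ 0.664 -0.271  0.107]
side0 396 275 [ 0.558 -0.372  0.223]
side0 340 280 [ 0.552 -0.253  0.083]
side0 338 207 [ 0.743 -0.1    0.071]
side0 242 150 [0.709 0.25  0.104]
side0 175 178 [0.504 0.326 0.081]
```

>>> step_arm([
  {"dp":[2.5,-3,0],"angular":[0,0,0.03]},
  {"dp":[2.5,-3,0],"angular":[0,0,0.03]},
  {"dp":[2.5,-3,0],"angular":[0,0,0.03]},
  {"dp":[2.5,-3,0],"angular":[0,0,0.03]},
  {"dp":[2.5,-3,0],"angular":[0,0,0.03]},
  {"dp":[2.5,-3,0],"angular":[0,0,0.03]},
  {"dp":[2.5,-3,0],"angular":[0,0,0.03]},
  {"dp":[2.5,-3,0],"angular":[0,0,0.03]},
  {"dp":[2.5,-3,0],"angular":[0,0,0.03]},
  {"dp":[2.5,-3,0],"angular":[0,0,0.03]},
], jaw=-1, force=50)

```text
time_s: 1.15
ee_pos: [0.4182, 0.1961, 0.2422]
eef_rot: [0.707, 0.008, 0.707, -0.008]
contact_force: [0.7, 0.7, 0.1]
gripper_width: 1.002
```

```bash
cat >> h.py <<'E'
def st():
    from scipy.spatial.transform import Rotation as R
    s=robot.get_state();q=s['eef_rot'];M=R.from_quat(np.r_[q[1:],q[0]]).as_matrix()
    print('t',round(s['time_s'],2),'j',s['joint_positions'].round(3),'p',s['ee_pos'].round(4),'yaw_y',round(np.degrees(np.arctan2(M[1,1],M[0,1])),2),'toolx',M[:,0].round(3),'F',s['contact_force'].round(2),'T',s['wrist_torque'].round(2),'w',round(s['gripper_width'],3))
E
python3 -c "from h import *;st()"
```

```text
t 1.15 j [ 0.438  0.13  -0.151  1.29  -0.     0.462] p [0.4182 0.1961 0.2422] yaw_y 88.65 toolx [-0. -0. -1.] F [0.72 0.72 0.1 ] T [ 0.02 -0.02 -0.04] w 1.002
```

>>> step_arm([
  {"dp":[2.1,-2.43,0],"angular":[0,0,0.039]},
  {"dp":[2.1,-2.43,0],"angular":[0,0,0.039]},
  {"dp":[2.1,-2.43,0],"angular":[0,0,0.039]},
  {"dp":[2.1,-2.43,0],"angular":[0,0,0.039]},
  {"dp":[2.1,-2.43,0],"angular":[0,0,0.039]},
  {"dp":[2.1,-2.43,0],"angular":[0,0,0.039]},
  {"dp":[0,0,-1],"angular":[0,0,0]},
  {"dp":[0,0,-1],"angular":[0,0,0]},
  {"dp":[0,0,-1],"angular":[0,0,0]},
  {"dp":[0,0,0],"angular":[0,0,0]},
])

```text
time_s: 2.15
ee_pos: [0.542, 0.0524, 0.2106]
eef_rot: [0.702, -0.074, 0.704, 0.074]
contact_force: [-0.8, 0.4, -1.0]
gripper_width: 1.0
```

```bash
python3 -c "
from h import *;st()
grab('wrist','w1');grab('side','s1')"
```

```text
t 2.15 j [ 0.096  0.286 -0.03   1.258  0.    -0.114] p [0.542  0.0524 0.2106] yaw_y 102.04 toolx [-0.003 -0.    -1.   ] F [-0.85  0.35 -0.95] T [-0.    0.05 -0.04] w 1.0
```

View pics/w1.png

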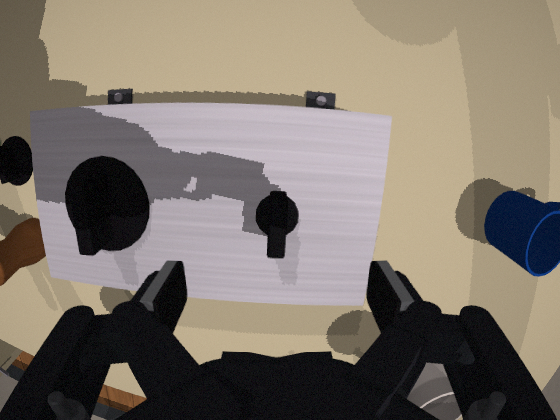

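View pics/s1.png

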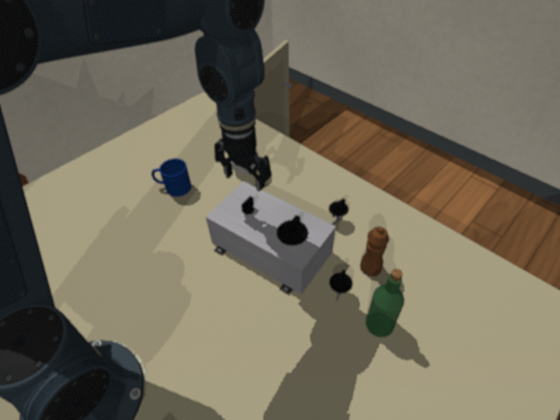

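The wrist view puts the wing (277,225) centred between the jaws and parallel to the pads, so I descend.

>>> step_arm([
  {"dp":[0.1,-0.1,-1],"angular":[0,0,0]},
  {"dp":[0,0,-1],"angular":[0,0,0]},
  {"dp":[0,0,-1],"angular":[0,0,0]},
  {"dp":[0,0,-1],"angular":[0,0,0]},
  {"dp":[0,0,-1],"angular":[0,0,0]},
  {"dp":[0,0,-1],"angular":[0,0,0]},
  {"dp":[0,0,-1],"angular":[0,0,0]},
  {"dp":[0,0,-0.9],"angular":[0,0,0]},
  {"dp":[0,0,0],"angular":[0,0,0]},
  {"dp":[0,0,0],"angular":[0,0,0]},
])

```text
time_s: 3.25
ee_pos: [0.5445, 0.0507, 0.1332]
eef_rot: [0.703, -0.074, 0.703, 0.074]
contact_force: [0.3, 0.4, 0.0]
gripper_width: 1.005
```

>>> step_arm([
  {"dp":[0,0,0],"angular":[0,0,0]},
  {"dp":[0,0,0],"angular":[0,0,0]},
  {"dp":[0,0,0],"angular":[0,0,0]},
  {"dp":[0,0,0],"angular":[0,0,0]},
  {"dp":[0,0,0],"angular":[0,0,0]},
  {"dp":[0,0,0],"angular":[0,0,0]},
  {"dp":[0,0,0],"angular":[0,0,0]},
  {"dp":[0,0,0],"angular":[0,0,0]},
  {"dp":[0,0,0],"angular":[0,0,0]},
  {"dp":[0,0,0],"angular":[0,0,0]},
], jaw=1, force=40)

```text
time_s: 4.25
ee_pos: [0.544, 0.0526, 0.1336]
eef_rot: [0.703, -0.073, 0.703, 0.076]
contact_force: [-3.8, 10.3, 5.0]
gripper_width: 0.133
```

```bash
python3 -c "
from h import *;st()"
```

```text
t 4.25 j [ 0.094  0.333 -0.167  1.071  0.004 -0.116] p [0.544  0.0526 0.1336] yaw_y 102.06 toolx [-0.001  0.004 -1.   ] F [-3.85 10.28  4.96] T [ 1.91  0.65 -0.06] w 0.133
```

>>> step_arm([
  {"dp":[-0.05,0.3,0],"angular":[0,0,0]},
  {"dp":[0,0,0],"angular":[0,0,0.1]},
  {"dp":[0,0,0],"angular":[0,0,0.1]},
  {"dp":[0,0,0],"angular":[0,0,0.1]},
  {"dp":[0,0,0],"angular":[0,0,0.1]},
  {"dp":[0,0,0],"angular":[0,0,0.1]},
  {"dp":[0,0,0],"angular":[0,0,0.1]},
  {"dp":[0,0,0],"angular":[0,0,0.1]},
  {"dp":[0,0,0],"angular":[0,0,0.1]},
  {"dp":[0,0,0],"angular":[0,0,0.1]},
])

```text
time_s: 5.25
ee_pos: [0.5439, 0.0533, 0.1337]
eef_rot: [0.6, -0.374, 0.601, 0.373]
contact_force: [-3.0, -1.3, 5.1]
gripper_width: 0.136
```

```bash
python3 -c "
from h import *;st()"
```

```text
t 5.25 j [ 9.800e-02  3.320e-01 -1.680e-01  1.071e+00 -1.000e-03 -1.015e+00] p [0.5439 0.0533 0.1337] yaw_y 153.76 toolx [ 0.    -0.001 -1.   ] F [-3.04 -1.27  5.12] T [-0.44  0.45 -0.07] w 0.136
```

>>> step_arm([
  {"dp":[0,0,0],"angular":[0,0,0.1]},
  {"dp":[0,0,0],"angular":[0,0,0.1]},
  {"dp":[0,0,0],"angular":[0,0,0.1]},
  {"dp":[0,0,0],"angular":[0,0,0.1]},
  {"dp":[0,0,0],"angular":[0,0,0.1]},
  {"dp":[0,0,0],"angular":[0,0,0.05]},
  {"dp":[0,0,0],"angular":[0,0,0]},
  {"dp":[0,0,0],"angular":[0,0,0]},
  {"dp":[0,0,0],"angular":[0,0,0]},
  {"dp":[0,0,0],"angular":[0,0,0]},
])

```text
time_s: 6.25
ee_pos: [0.5437, 0.0534, 0.1336]
eef_rot: [-0.477, 0.522, -0.478, -0.521]
contact_force: [-3.2, -1.3, 5.4]
gripper_width: 0.135
```

>>> step_arm([
  {"dp":[0,0,0],"angular":[0,0,0]},
  {"dp":[0,0,0],"angular":[0,0,0]},
  {"dp":[0,0,0],"angular":[0,0,0]},
  {"dp":[0,0,0],"angular":[0,0,0]},
  {"dp":[0,0,0],"angular":[0,0,0]},
  {"dp":[0,0,0.5],"angular":[0,0,0]},
  {"dp":[0,0,1.5],"angular":[0,0,0]},
  {"dp":[0,0,2],"angular":[0,0,0]},
  {"dp":[0,0,2],"angular":[0,0,0]},
  {"dp":[0,0,2],"angular":[0,0,0]},
], jaw=-1)

```text
time_s: 7.25
ee_pos: [0.544, 0.0537, 0.2144]
eef_rot: [-0.478, 0.522, -0.477, -0.522]
contact_force: [0.4, 0.1, -0.4]
gripper_width: 1.001
```

```bash
python3 -c "
from h import *;st()
grab('scene','c2');grab('side','s2');grab('wrist','w2')"; python3 m.py c2 s2
```

```text
t 7.25 j [ 0.098  0.285 -0.02   1.265  0.    -1.561] p [0.544  0.0537 0.2144] yaw_y -174.94 toolx [ 0.  0. -1.] F [ 0.44  0.06 -0.44] T [ 0.   -0.03 -0.02] w 1.001
table z [np.float64(-0.0014847546410995394), np.float64(-0.0005440634232828367)]
tank rect ((0.5543127655982971, -0.01798921823501587), (0.165467768907547, 0.3028012812137604), 8.685624122619629)
c2 0.117 lowy 27 [ 0.5794 -0.0882  0.1203] rect [ 0.5744 -0.0848] [0.0697 0.0546] 80.2
c2 0.117 highy 37 [0.5499 0.0528 0.1206] rect [0.5524 0.0521] [0.0135 0.0374] 2.3
c2 0.126 lowy 32 [ 0.5844 -0.0845  0.1325] rect [ 0.5739 -0.0905] [0.0466 0.0122] 28.1
c2 0.126 highy 59 [0.5489 0.0518 0.133 ] rect [0.5485 0.0521] [0.0075 0.0378] 1.4
c2 0.14 lowy 26 [ 0.5812 -0.0859  0.1446] rect [ 0.5687 -0.0864] [0.0523 0.0136] 8.2
c2 0.14 highy 60 [0.5462 0.0518 0.1443] rect [0.5452 0.0517] [0.0118 0.037 ] 6.6
c2 0.148 lowy 78 [ 0.5672 -0.0857  0.1504] rect [ 0.5657 -0.0858] [0.0544 0.0134] 11.3
s2 0.117 lowy 76 [ 0.5575 -0.0971  0.1189] rect [ 0.5595 -0.0958] [0.0603 0.0746] 56.1
s2 0.117 highy 31 [0.5369 0.0438 0.1203] rect [0.5359 0.0435] [0.013  0.0307] 17.4
s2 0.126 lowy 63 [ 0.5567 -0.0942  0.1335] rect [ 0.5633 -0.0942] [0.0122 0.0548] 88.6
s2 0.126 highy 44 [0.5393 0.0452 0.1331] rect [0.5415 0.0474] [0.0089 0.0356] 5.4
s2 0.14 lowy 31 [ 0.5591 -0.0938  0.1449] rect [ 0.5619 -0.0945] [0.0129 0.0523] 84.6
s2 0.14 highy 53 [0.5417 0.0483 0.1451] rect [0.5423 0.0485] [0.0119 0.0359] 2.1
s2 0.148 lowy 101 [ 0.5625 -0.0893  0.1513] rect [ 0.5629 -0.0888] [0.0561 0.0147] 12.1
s2 0.148 highy 5 [0.5434 0.0396 0.1489] rect [0.5434 0.0414] [0.006  0.0217] 4.7
```

View pics/w2.png

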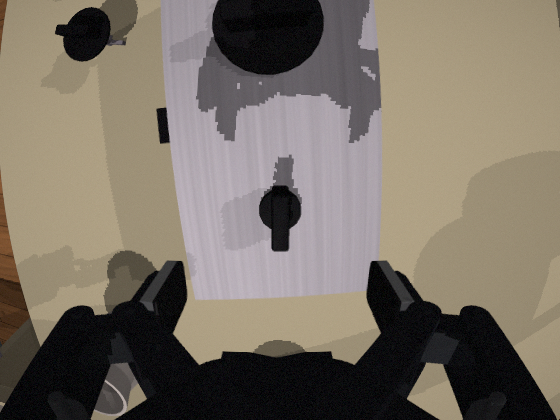

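The vent wing now lies at yaw ≈95° in the wrist view at (280,220), so the vent is at about 1.5 rad and open. Next is the filler cap.

>>> step_arm([
  {"dp":[0.21,-1.39,0],"angular":[0,0,-0.147]},
  {"dp":[0.21,-1.39,0],"angular":[0,0,-0.147]},
  {"dp":[0.21,-1.39,0],"angular":[0,0,-0.147]},
  {"dp":[0.21,-1.39,0],"angular":[0,0,-0.147]},
  {"dp":[0.21,-1.39,0],"angular":[0,0,-0.147]},
  {"dp":[0.21,-1.39,0],"angular":[0,0,-0.147]},
  {"dp":[0.21,-1.39,0],"angular":[0,0,-0.147]},
  {"dp":[0.21,-1.39,0],"angular":[0,0,-0.147]},
  {"dp":[0.21,-1.39,0],"angular":[0,0,-0.147]},
  {"dp":[0.21,-1.39,0],"angular":[0,0,-0.147]},
])

```text
time_s: 8.4
ee_pos: [0.5646, -0.0858, 0.2123]
eef_rot: [0.704, -0.065, 0.705, 0.065]
contact_force: [-0.6, -0.4, 0.0]
gripper_width: 1.001
```

```bash
python3 -c "
from h import *;st()
grab('wrist','w3')"
```

```text
t 8.4 j [-0.151  0.329  0.038  1.281 -0.    -0.334] p [ 0.5646 -0.0858  0.2123] yaw_y 100.49 toolx [-0.001  0.    -1.   ] F [-0.64 -0.36  0.02] T [ 0.03  0.01 -0.06] w 1.001
```

View pics/w3.png

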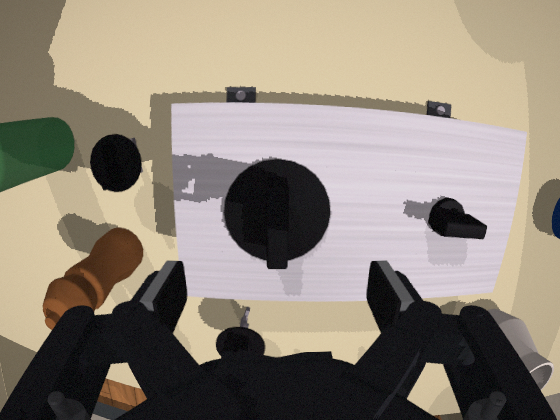

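The bar at (277,225) is centred and aligned between the jaws, so I descend and grip.

>>> step_arm([
  {"dp":[0,0,-1],"angular":[0,0,0]},
  {"dp":[0,0,-1],"angular":[0,0,0]},
  {"dp":[0,0,-1],"angular":[0,0,0]},
  {"dp":[0,0,-1],"angular":[0,0,0]},
  {"dp":[0,0,-1],"angular":[0,0,0]},
  {"dp":[0,0,-1],"angular":[0,0,0]},
  {"dp":[0,0,-1],"angular":[0,0,0]},
  {"dp":[0,0,-0.7],"angular":[0,0,0]},
  {"dp":[0,0,0],"angular":[0,0,0]},
  {"dp":[0,0,0],"angular":[0,0,0]},
])

```text
time_s: 9.45
ee_pos: [0.5651, -0.0853, 0.1363]
eef_rot: [0.704, -0.067, 0.704, 0.067]
contact_force: [-0.4, 0.4, 0.3]
gripper_width: 1.004
```

>>> step_arm([
  {"dp":[0,0,0],"angular":[0,0,0]},
  {"dp":[0,0,0],"angular":[0,0,0]},
  {"dp":[0,0,0],"angular":[0,0,0]},
  {"dp":[0,0,0],"angular":[0,0,0]},
  {"dp":[0,0,0],"angular":[0,0,0]},
  {"dp":[0,0,0],"angular":[0,0,0]},
  {"dp":[0,0,0],"angular":[0,0,0]},
  {"dp":[0,0,0],"angular":[0,0,0]},
  {"dp":[0,0,0],"angular":[0,0,0]},
  {"dp":[0,0,0],"angular":[0,0,0]},
], jaw=1, force=60)

```text
time_s: 10.45
ee_pos: [0.5652, -0.0853, 0.1366]
eef_rot: [0.704, -0.067, 0.704, 0.067]
contact_force: [0.1, -0.2, 4.2]
gripper_width: 0.153
```

```bash
python3 -c "
from h import *;st()"
```

```text
t 10.45 j [-0.15   0.37  -0.101  1.099 -0.    -0.339] p [ 0.5652 -0.0853  0.1366] yaw_y 100.84 toolx [ 0.001 -0.    -1.   ] F [ 0.11 -0.18  4.17] T [-0.03  0.17 -0.06] w 0.153
```

>>> step_arm([
  {"dp":[0,0,0],"angular":[0,0,0.03]},
  {"dp":[0,0,0],"angular":[0,0,0.03]},
  {"dp":[0,0,0],"angular":[0,0,0.03]},
  {"dp":[0,0,0],"angular":[0,0,0.03]},
  {"dp":[0,0,0],"angular":[0,0,0.03]},
  {"dp":[0,0,0],"angular":[0,0,0.03]},
  {"dp":[0,0,0],"angular":[0,0,0.03]},
  {"dp":[0,0,0],"angular":[0,0,0]},
  {"dp":[0,0,0],"angular":[0,0,0]},
  {"dp":[0,0,0],"angular":[0,0,0]},
])

```text
time_s: 11.45
ee_pos: [0.5653, -0.0854, 0.1367]
eef_rot: [0.694, -0.139, 0.693, 0.139]
contact_force: [-0.0, 1.5, 5.8]
gripper_width: 0.152
```

```bash
python3 -c "
from h import *;st();print(robot.get_state()['effort'].round(2))"
```

```text
t 11.45 j [-1.500e-01  3.700e-01 -1.010e-01  1.099e+00  1.000e-03 -5.460e-01] p [ 0.5653 -0.0854  0.1367] yaw_y 112.66 toolx [ 0.001  0.    -1.   ] F [-0.02  1.54  5.83] T [ 0.32  0.02 -2.6 ] w 0.152
[  1.67 -58.49  30.48  -0.17  -0.43  -2.53]
```

Counter-clockwise it hits a stop (−2.6 Nm), so I try clockwise.

>>> step_arm([
  {"dp":[0,0,0],"angular":[0,0,-0.1]},
  {"dp":[0,0,0],"angular":[0,0,-0.1]},
  {"dp":[0,0,0],"angular":[0,0,-0.05]},
  {"dp":[0,0,0],"angular":[0,0,-0.05]},
  {"dp":[0,0,0],"angular":[0,0,-0.05]},
  {"dp":[0,0,0],"angular":[0,0,-0.05]},
  {"dp":[0,0,0],"angular":[0,0,-0.05]},
  {"dp":[0,0,0],"angular":[0,0,-0.05]},
  {"dp":[0,0,0],"angular":[0,0,0]},
  {"dp":[0,0,0],"angular":[0,0,0]},
])

```text
time_s: 12.45
ee_pos: [0.5653, -0.0853, 0.1365]
eef_rot: [0.706, 0.035, 0.706, -0.035]
contact_force: [-0.2, -0.4, 4.9]
gripper_width: 0.154
```

```bash
python3 -c "
from h import *;st()"
```

```text
t 12.45 j [-0.15   0.37  -0.101  1.099  0.    -0.049] p [ 0.5653 -0.0853  0.1365] yaw_y 84.25 toolx [ 0.001 -0.    -1.   ] F [-0.24 -0.43  4.88] T [ 0.03 -0.04 -0.08] w 0.154
```

Clockwise gives freely: 16° past closed with about 0 Nm. I carry on to 90°.

>>> step_arm([
  {"dp":[0,0,0],"angular":[0,0,-0.13]},
  {"dp":[0,0,0],"angular":[0,0,-0.13]},
  {"dp":[0,0,0],"angular":[0,0,-0.13]},
  {"dp":[0,0,0],"angular":[0,0,-0.13]},
  {"dp":[0,0,0],"angular":[0,0,-0.13]},
  {"dp":[0,0,0],"angular":[0,0,-0.13]},
  {"dp":[0,0,0],"angular":[0,0,-0.13]},
  {"dp":[0,0,0],"angular":[0,0,-0.13]},
  {"dp":[0,0,0],"angular":[0,0,-0.13]},
  {"dp":[0,0,0],"angular":[0,0,-0.1]},
])

```text
time_s: 13.45
ee_pos: [0.5653, -0.0853, 0.1366]
eef_rot: [0.547, 0.449, 0.546, -0.449]
contact_force: [-0.2, -0.3, 4.2]
gripper_width: 0.153
```

```bash
python3 -c "
from h import *;st();grab('side','s4');grab('scene','c4')"; python3 m.py c4 s4 | grep -v highy
```

```text
t 13.45 j [-0.15   0.37  -0.101  1.099  0.     1.225] p [ 0.5653 -0.0853  0.1366] yaw_y 11.22 toolx [ 0.001 -0.    -1.   ] F [-0.21 -0.32  4.21] T [-0.01  0.08  0.12] w 0.153
table z [np.float64(-0.0014932759042725063), np.float64(-0.0005474020662524781)]
tank rect ((0.5535875558853149, -0.017579495906829834), (0.16531546413898468, 0.3031981289386749), 8.643749237060547)
c4 0.117 lowy 32 [ 0.5715 -0.0847  0.1206] rect [ 0.5715 -0.0874] [0.0705 0.0266] 74.8
c4 0.126 lowy 80 [ 0.5748 -0.0866  0.1337] rect [ 0.5763 -0.0854] [0.0212 0.0556] 3.0
c4 0.14 lowy 41 [ 0.5765 -0.0831  0.1436] rect [ 0.5782 -0.0829] [0.019  0.0538] 12.2
c4 0.148 lowy 56 [ 0.5738 -0.0902  0.1505] rect [ 0.5738 -0.084 ] [0.0277 0.0559] 13.3
s4 0.117 lowy 75 [ 0.5578 -0.0985  0.1191] rect [ 0.562 -0.095] [0.0618 0.0654] 63.1
s4 0.126 lowy 50 [ 0.5589 -0.1011  0.1335] rect [ 0.5547 -0.093 ] [0.0195 0.053 ] 21.3
s4 0.14 lowy 38 [ 0.559  -0.1032  0.1439] rect [ 0.5592 -0.1025] [0.0235 0.0354] 73.8
s4 0.148 lowy 61 [ 0.5653 -0.1019  0.1518] rect [ 0.5605 -0.1013] [0.0238 0.0353] 83.4
```

```bash
python3 -c "
import cv2,numpy as np
a=cv2.imread('pics/s4.png')[150:300,200:400];b=cv2.imread('pics/c4.png')[100:250,150:350]
cv2.imwrite('pics/j4.png',cv2.resize(np.hstack([a,b]),(800,300)))"
```

```text
(no output)
```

View pics/j4.png

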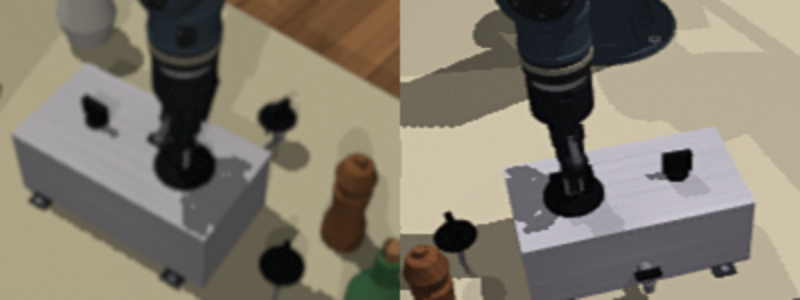

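The cap has turned with the jaws and the vent wing still stands open across the tank. I start lifting gently.

>>> step_arm([
  {"dp":[0,0,0.2],"angular":[0,0,0]},
  {"dp":[0,0,0.2],"angular":[0,0,0]},
  {"dp":[0,0,0.2],"angular":[0,0,0]},
  {"dp":[0,0,0.2],"angular":[0,0,0]},
  {"dp":[0,0,0.2],"angular":[0,0,0]},
  {"dp":[0,0,0.2],"angular":[0,0,0]},
  {"dp":[0,0,0.2],"angular":[0,0,0]},
  {"dp":[0,0,0.2],"angular":[0,0,0]},
  {"dp":[0,0,0],"angular":[0,0,0]},
  {"dp":[0,0,0],"angular":[0,0,0]},
])

```text
time_s: 14.55
ee_pos: [0.565, -0.0853, 0.1523]
eef_rot: [0.547, 0.448, 0.547, -0.448]
contact_force: [0.5, 0.1, -2.4]
gripper_width: 0.152
```

```bash
python3 -c "
from h import *;st()"
```

```text
t 14.55 j [-0.15   0.36  -0.074  1.137 -0.     1.221] p [ 0.565  -0.0853  0.1523] yaw_y 11.46 toolx [ 0. -0. -1.] F [ 0.53  0.11 -2.38] T [0.02 0.03 0.04] w 0.152
```

The load is about the cap's weight, so it's free. I lift it clear.

>>> step_arm([
  {"dp":[0,0,1],"angular":[0,0,0]},
  {"dp":[0,0,1.2],"angular":[0,0,0]},
  {"dp":[0,0,1.2],"angular":[0,0,0]},
  {"dp":[0,0,1.2],"angular":[0,0,0]},
  {"dp":[0,0,1.2],"angular":[0,0,0]},
  {"dp":[0,0,1.2],"angular":[0,0,0]},
  {"dp":[0,0,1.2],"angular":[0,0,0]},
  {"dp":[0,0,1],"angular":[0,0,0]},
  {"dp":[0,0,0.5],"angular":[0,0,0]},
  {"dp":[0,0,0.2],"angular":[0,0,0]},
])

```text
time_s: 15.55
ee_pos: [0.5652, -0.0853, 0.2518]
eef_rot: [0.548, 0.448, 0.547, -0.447]
contact_force: [-0.2, 0.5, -2.3]
gripper_width: 0.153
```

>>> step_arm([
  {"dp":[0,0,0],"angular":[0,0,0]},
  {"dp":[0,0,0],"angular":[0,0,0]},
  {"dp":[0,0,0],"angular":[0,0,0]},
  {"dp":[0,0,0],"angular":[0,0,0]},
  {"dp":[0,0,0],"angular":[0,0,0]},
  {"dp":[0,0,0],"angular":[0,0,0]},
  {"dp":[0,0,0],"angular":[0,0,0]},
  {"dp":[0,0,0],"angular":[0,0,0]},
  {"dp":[0,0,0],"angular":[0,0,0]},
  {"dp":[0,0,0],"angular":[0,0,0]},
])

```text
time_s: 16.55
ee_pos: [0.565, -0.0853, 0.2513]
eef_rot: [0.547, 0.448, 0.547, -0.448]
contact_force: [-0.7, -0.4, -2.0]
gripper_width: 0.151
```

```bash
python3 -c "
from h import *;st();a=grab('side','s5')['img'];b=grab('scene','c5')['img']
P=cloud(load('s5'));g=load('s5')['img'];m=(g.max(2)<70)&(np.hypot(P[...,0]-.565,P[...,1]+.0855)<.045)&(P[...,2]>.115);print(np.percentile(P[m][:,2],[0,1,5,20]))
h=np.histogram(P[m][:,2],np.arange(.11,.3,.01));print(h[0])
cv2.imwrite('pics/j5.png',cv2.resize(np.hstack([a[100:310,190:470],b[60:270,120:400]]),(800,300)))"
```

```text
t 16.55 j [-0.15   0.316  0.119  1.373 -0.     1.221] p [ 0.565  -0.0853  0.2513] yaw_y 11.46 toolx [ 0. -0. -1.] F [-0.69 -0.43 -2.03] T [ 0.06 -0.01  0.03] w 0.151
[0.15426904 0.18495519 0.23006365 0.32273215]
[  0   0   0   0  15  18   9   6   0   1   0 173 243  56  58  85  30  33]
```

View pics/j5.png

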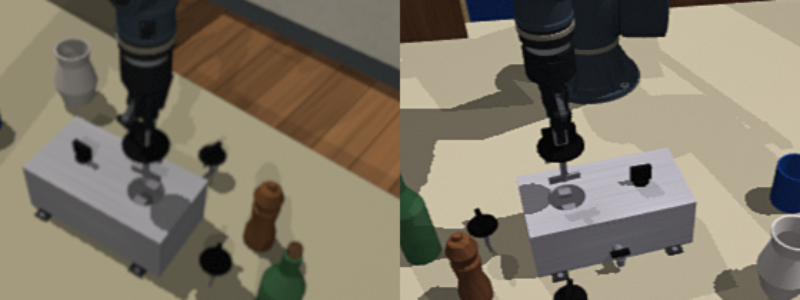

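The cap hangs upright in the jaws with its flange at z≈0.225, 115 mm above the tank top. Its rod lugs at z≈0.152 are clear above the opening. The vent is open and the bystanders are in place.

```bash
python3 -c "
from h import *
print(robot.job_done())"
```

```text
the job is handed in; nothing more can be done
None
```

I opened the tank and handed the job in at about 16.7 s, with the arm still holding the filler cap above the opening; no verdict was reported.

- **Vent cap:** I unscrewed it counter-clockwise. Its wing moved from about 12° to 95°, so the vent stands at roughly 1.5 rad, past the 1.0 needed.
- **Filler cap thread:** Counter-clockwise hit a hard stop (2.6 Nm at 12°). Clockwise it turned freely, so I turned it about 90° that way.
- **Lift:** It came out with little more than its own weight on the wrist (about 2 N).
- **Final hold:** The flange is about 115 mm above the tank top and the dip rod's lower end about 42 mm clear. The cap is upright, on the opening's axis and steady, gripped at 60 N.

In the last pictures the bottle, grinder, jug and mug looked undisturbed, though I did not measure their positions again. No check failed. The cameras put the vent about 2 mm off in y from where the jaws found it; I corrected for that at both caps.

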